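# Set the sprung mousetrap by the sink

## Robot

A 7-joint arm with a two-finger parallel gripper is mounted at the origin on a cart in front of the work surface, level with it; the furniture and walls round the work are solid. World frame = base frame: x ahead of the robot, y to its left, z up, the work surface at z = 0. Lengths are in m, angles in rad, forces in N, time in s.
With the tool pointing down it reaches from about 0.425 to 0.925 m from the base axis. Payload 6.8 kg.
Tool frame: the origin (TCP) lies on the centre line of the jaws, within the pads' length; the fingertips stand 14 mm ahead of it and the grasp point (between the pads) lies 5 mm behind it; z points along the fingers, y is the line along which they close (so a half turn about z gives the same grasp; the last joint's range is limited). The gripper opens to 85 mm and grips with 20 to 120 N. Pads are 22 mm wide; open, the fingers measure 114 mm over their backs; the gripper's body (76 mm by 85 mm) begins 54 mm behind the grasp point. The pads swing forward as they close: fully open they stand 13 mm farther back than shut.
Start: joints at [1.088, 0.477, 0.022, 1.555, -0.011, 1.109, -0.083], TCP at [0.247, -0.628, 0.245] pointing down, gripper open.
Joint ranges: [-2.96, 2.96], [-0.34, 2.1], [-1.41, 1.46], [0.24, 2.44], [-1.37, 4.51], [0.17, 1.92], [-2.96, 2.96]. Speed limits (rad/s): [2.39, 2.39, 3.14, 3.14, 3.14, 3.14, 3.14].

## Interface

Orientations are given as a unit quaternion [w, x, y, z].
In Python, from station import bot gives the robot as it stands. The module is installed in compiled form; this text tells all that it offers.
- The arm moves only by the tool drive_tool, never from a script. Its argument "commands" is a list of rows, each an object with "hand": the opening, from 0 (shut) to 1 (fully open); "translation": the shift along the world's x, y, z in mm, a list of three; "angular": the turn, a rotation vector about the world's x, y, z in rad, a list of three. In form: [{"hand": hand, "translation": [tx, ty, tz], "angular": [ax, ay, az]}, ...]. A call has 1 to 12 rows; each row is the pose to reach, as a shift and turn from the pose commanded when the call began; what a row does not reach only later rows make up. A row lasts 1/8 s, in which the tool goes at most 62.5 mm and 10.7 degrees, less where a joint would pass 70% of its speed; a pose out of reach is approached as far as the arm can. A call with a gripper value outside its range is refused whole. The fingers move at their own pace and stop on an object; "force" is the grip in N (left out, the last holds). Time passes only in rows, so rows that repeat a pose let the fingers close. It gives the time, the measured TCP pose, the force, the opening and the grip force at its end, in the units of the state.
- bot.get_obs(): the state, without advancing time (a new reading comes with each control period).
- bot.read_camera(name): name is "scene" or "top"; returns the picture (384x512x3 uint8, red, green, blue); there is no depth.
- bot.camera_model(name): a dict with "fx", "fy", "cx", "cy" (pixels), "view" (4x4, takes a point from world to camera coordinates). Camera axes: x right, y up, looking along -z (the intrinsics and any distortion apply to the point x, -y, -z); pixel columns grow to the right and rows downward; lengths in m; the calibration is good to about 2 mm. A picture is of the moment at which its call begins. camera_model takes no time and is no camera call.
- bot.hand_in(): hands the job in; it is judged then, once.
Trained networks look in the newest picture that a camera, given by its name, has taken for a name from the list of things; names that differ only in an ending like _2 or _b are one class to them, and where a whole thing is asked for, a point or a joint stands for the part that bears it (a point fixed in the world has none). Each returns a list of dicts, best first, with "score" (0 to 1); they miss things now and then, are a little off and sometimes report something else, mostly with a low value. They report only what shows in the picture. A call takes as long as a camera call.
- bot.find_in(camera, query): "position" ([column, row] in pixels, amid what is visible of it).
- bot.outline_of(camera, query): "pixels" (384x512 bool, what is visible of it) and "position" ([column, row] in pixels, amid what is visible of it).
The state is a dict: "t": time; "q": joint angles; "joint_vel": joint speeds; "joint_torque": joint torques, N m; "eef_pos": TCP position; "tool_rot": TCP orientation; "contact_force": force on the tool from outside, world axes, zero at the start; "torque": the same for the moment, N m; "gripper_width": opening from 0.0 (shut) to 1.0 (fully open); "grasp_force": force on a finger pad.
Only numpy, scipy, OpenCV 4.12 (cv2) and the standard library are available. Lean on these libraries where they do the work, as an engineer would, in place of code of your own. Each camera call takes 0.05 s, during which the arm holds its last target. There are 200 camera calls.

## Task

Two mousetraps stand on the worktop; the one with the blue arm is already set, the one with the red arm is not. Draw the red arm back and down until its end bar clicks under the black catch, then let go, leaving it set. Do not let the red arm snap back on the way, and do not set off the blue trap.

Things in the scene. Friction and masses are not known exactly. Their poses are not given: they have to be found in the camera images.
- red_trap: Mousetrap with the red arm: white base 190 x 56 x 12 mm, stuck to the worktop. Origin: centre of its underside; z up; +x runs along the base from the arm's hinge to the catch (roughly towards the robot), y along the hinge. Hinge axis parallel to y at x = -60, z = 32 mm, between cheeks at y = +-22 mm that reach z = 43 mm.
- red_plate (a point): Point on the upper face of the red arm's finger plate, 65 mm out from the hinge axis: push here with closed fingers. The arm is 32 mm wide, 6 mm thick (3 mm either side of the hinge axis' plane); the solid plate runs from 38 to 90 mm out, a steel end bar 8 mm thick along y lies 110 mm out. Axes: x out along the arm, z square to its upper face.
- red_arm (a joint): Angle of the red arm above level, rad: 1.1 at rest (standing, leaning to +x), 0 level, -0.12 hard stop. A spring lifts it: 5 N felt at the finger plate at rest, 7 N when level (a few N more passing the catch). Pushed down to between -0.04 and -0.12, the bar is under the catch, which springs over it and then holds it at about 0. Let go before that, it snaps back up.
- red_catch (a point): Underside of the red trap's black hook, x = 50, z = 36 mm in the base's frame. The hook spans x = 47 to 62 mm, 18 mm wide, up to z = 57 mm; its sloping back lets the bar coming down push it aside, and it springs back by itself. From x = 61 to 91 mm at z = 36 mm is its yellow trigger tongue: 1 to 3 N down on it fires a set trap.
- blue_trap: Mousetrap with the blue arm, otherwise the same and in the same frame; already set, its arm lying level under its catch. Leave it alone.
- blue_arm (a joint): Angle of the blue arm, rad: about 0 = set, 1.1 = fired.

How it is judged:
At the end, for the whole second after the job is handed in: The red arm is held level by its catch (between -0.05 and 0.08 rad) and is at rest (under 0.2 rad/s), and the blue arm is still set (below 0.08 rad) (value of joint red_arm between -0.05 and 0.08 rad and velocity of joint red_arm between -0.2 and 0.2 rad/s and value of joint blue_arm below 0.08 rad); the robot touches nothing.
It fails at once if the red arm snapped back (rose faster than 4 rad/s while above 0.15 rad) (velocity of joint red_arm above 4 rad/s and value of joint red_arm above 0.15 rad).
It fails at once if the blue trap was set off (its arm above 0.15 rad) (value of joint blue_arm above 0.15 rad).
It also fails if it takes over 34 s, if anything falls off the work surface, if the arm or the gripper's body presses on something with over 40 N, if the wrist force passes 120 N, or if a joint passes its speed limit or range.

## Working session

There is one attempt and no reset: what is moved stays moved. The work goes in short steps, Python scripts to look and compute and a tool call to move; the robot and the scene stay as the last step left them, time stands still between calls to the robot, and variables do not carry over. Pictures are saved under pics/ and viewed, at most 10 in all, crops included, and the job is handed in when it is done.

Besides the shell and the picture viewer there is one more tool, called as name(argument=value, ...) on one line, values as JSON. drive_tool: Moves the arm, as the interface text tells. Its arguments: {"type":"object","properties":{"commands":{"type":"array","items":{"type":"object","properties":{"hand":{"type":"number"},"translation":{"type":"array","items":{"type":"number"}},"angular":{"type":"array","items":{"type":"number"}}}}},"force":{"type":"number"}},"required":["commands"]}

```bash
mkdir -p pics
cat > h.py <<'E'
import numpy as np, cv2
from station import bot
def model(c):
    m=bot.camera_model(c); return m,np.array(m["view"])
def proj(c,P):
    m,V=model(c); p=np.atleast_2d(P)@V[:3,:3].T+V[:3,3]
    return np.c_[m["fx"]*p[:,0]/-p[:,2]+m["cx"], m["fy"]*p[:,1]/p[:,2]+m["cy"]]
def ray(c,px,z):
    m,V=model(c); d=np.array([(px[0]-m["cx"])/m["fx"],-(px[1]-m["cy"])/m["fy"],-1])
    R=V[:3,:3]; o=-R.T@V[:3,3]; d=R.T@d
    return o+d*(z-o[2])/d[2]
E
python3 - <<'E'
from h import *
print({k:v for k,v in bot.camera_model("top").items()})
print({k:v for k,v in bot.camera_model("scene").items()})
o=bot.get_obs();print(o["eef_pos"],o["tool_rot"],o["t"])
ims=[]
for c in("top","scene"):
    im=bot.read_camera(c)[:,:,::-1].copy()
    cv2.imwrite(f"pics/{c}.png",im)
    for q in("red_trap","blue_trap","red_plate","red_catch"):
        for r in bot.find_in(c,q)[:2]: print(c,q,r["score"],r["position"],ray(c,r["position"],.02).round(3))
E
```

```text
{'fx': 352.119765417329, 'fy': 352.119765417329, 'cx': 262.0422956187817, 'cy': 194.79895357120228, 'view': array([[-0.01873518, -0.99930633,  0.03218476,  0.01185998],
       [ 0.99680144, -0.01616751,  0.07826556, -0.51855166],
       [-0.07769092,  0.03354814,  0.99641289, -0.90947547],
       [ 0.        ,  0.        ,  0.        ,  1.        ]])}
{'fx': 362.6311177113694, 'fy': 362.6311177113694, 'cx': 257.33392785353624, 'cy': 193.28318710283156, 'view': array([[ 8.11125097e-01, -5.84872157e-01,  7.98392159e-04,
        -3.81940851e-01],
       [ 4.31341211e-01,  5.99122765e-01,  6.74534412e-01,
        -2.51019233e-01],
       [-3.94994731e-01, -5.46787410e-01,  7.38242975e-01,
        -6.95946497e-01],
       [ 0.00000000e+00,  0.00000000e+00,  0.00000000e+00,
         1.00000000e+00]])}
[ 0.2468865  -0.62763848  0.24433947] [-8.59754524e-04  9.82494003e-01  1.86292076e-01 -2.38111550e-04] 0.0
top blue_trap 0.7 [195.6, 203.1] [0.5   0.177 0.02 ]
top red_plate 0.61 [337.4, 210.3] [ 0.474 -0.196  0.02 ]
top red_catch 0.9 [327.0, 220.2] [ 0.449 -0.168  0.02 ]
scene red_trap 0.8 [298.9, 268.3] [ 0.445 -0.185  0.02 ]
scene blue_trap 0.75 [225.3, 164.0] [0.491 0.174 0.02 ]
scene red_plate 0.65 [316.1, 243.2] [ 0.516 -0.159  0.02 ]
scene red_plate 0.37 [297.2, 266.3] [ 0.445 -0.179  0.02 ]
scene red_catch 0.78 [297.9, 269.4] [ 0.441 -0.185  0.02 ]
```

View pics/top.png

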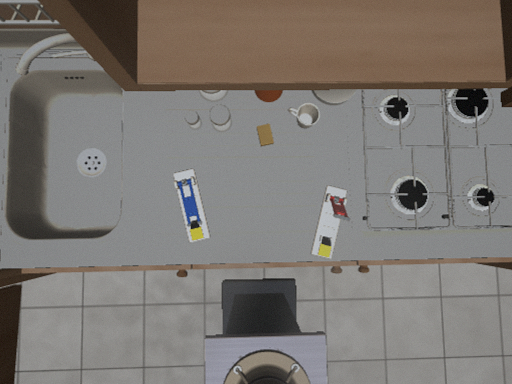

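View pics/scene.png

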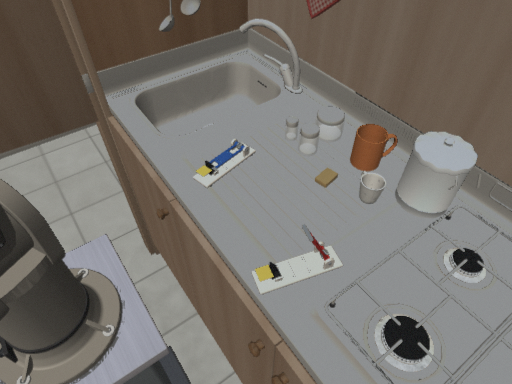

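The top picture shows the red trap's base from about (337,188) to (323,256), with the yellow tongue and catch at the bottom near (325,248). The blue trap runs from (184,172) to (199,240). The scene picture shows the red arm standing at (316,242) and the red trap's catch at (270,271). Next I'll fit the base pose.

```bash
cat >> h.py <<'E'
from scipy.optimize import minimize
def T(p,P):
    c,s=np.cos(p[2]),np.sin(p[2]); P=np.atleast_2d(P).astype(float)/1000
    return np.c_[p[0]+c*P[:,0]-s*P[:,1], p[1]+s*P[:,0]+c*P[:,1], P[:,2]]
box=[(x,y,z) for x in(-95,95) for y in(-28,28) for z in(0,12)]
def arm(a,r,y,n): # point at r along arm, n above
    return (-60+r*np.cos(a)-n*np.sin(a), y, 32+r*np.sin(a)+n*np.cos(a))
def hull(c,p):
    m=np.zeros((384*4,512*4),np.uint8)
    q=cv2.convexHull((proj(c,T(p,box))*4).astype(np.float32))
    cv2.fillConvexPoly(m,q.round().astype(np.int32),1); return m
E
python3 - <<'E'
from h import *
obs={}
for c,seed in(("top",(327,225)),("scene",(290,272))):
    im=cv2.imread(f"pics/{c}.png"); h=cv2.cvtColor(im,cv2.COLOR_BGR2HSV)
    g=im.min(2)
    x,y=seed; sub=np.zeros(g.shape,np.uint8); sub[y-60:y+60,x-65:x+65]=1
    m=((g>195)|((h[...,1]>150)&(h[...,0]>20)&(h[...,0]<35))|(g<50)).astype(np.uint8)*sub
    m=cv2.morphologyEx(m,cv2.MORPH_CLOSE,np.ones((3,3)))
    n,l,st,ce=cv2.connectedComponentsWithStats(m); k=1+st[1:,4].argmax()
    print(c,st[k],ce[k], (g[y-60:y+60,x-65:x+65]>195).sum())
    b=(l==k).astype(np.uint8); obs[c]=cv2.resize(b,None,fx=4,fy=4,interpolation=cv2.INTER_NEAREST)
for cams in(["top"],["scene"],["top","scene"]):
    def cost(p): return sum(1-(hull(c,p)&obs[c]).sum()/(hull(c,p)|obs[c]).sum() for c in cams)
    best=min((minimize(cost,[.47,-.19,np.pi+d],method="Nelder-Mead",options=dict(initial_simplex=np.array([[.47,-.19,np.pi+d],[.49,-.19,np.pi+d],[.47,-.17,np.pi+d],[.47,-.19,np.pi+d+.1]]))) for d in(-.3,-.1,.1)),key=lambda r:r.fun)
    print(cams,best.x.round(4),best.fun)
p=best.x; np.save("p.npy",p)
out=[]
for c,(x,y) in(("top",(330,222)),("scene",(300,265))):
    im=cv2.imread(f"pics/{c}.png"); im=cv2.resize(im,None,fx=5,fy=5,interpolation=cv2.INTER_CUBIC)
    L=lambda P,col:cv2.polylines(im,[((proj(c,T(p,P))+.5)*5).round().astype(np.int32)],True,col,1)
    L([(x_,y_,12) for x_,y_ in((-95,-28),(95,-28),(95,28),(-95,28))],(0,200,0))
    L([arm(1.1,r,y_,3) for r,y_ in((38,-16),(90,-16),(90,16),(38,16))],(255,0,0))
    L([arm(1.1,110,-16,0),arm(1.1,110,16,0)],(255,0,255))
    L([(47,-9,57),(47,9,57),(62,9,57),(62,-9,57)],(255,255,0))
    out.append(im[(y-50)*5:(y+50)*5,(x-40)*5-0:(x+40)*5])
cv2.imwrite("pics/fit.png",np.hstack(out))
for n,P in dict(plate=arm(1.1,65,0,3),hinge=(-60,0,32),catch=(50,0,36)).items(): print(n,T(p,P).round(4))
E
```

```text
top [319 237  11  20 146] [324.32876712 247.82191781] 0
scene [269 263  11  16  90] [273.85555556 270.26666667] 0
['top'] [ 0.4291 -0.1549  3.1827] 0.9069915591654722
['scene'] [ 0.4634 -0.0979  3.7136] 0.9524329330819358
['top', 'scene'] [ 0.4419 -0.1454  3.207 ] 1.8659913431001742
plate [[ 0.475  -0.1432  0.0913]]
hinge [[ 0.5018 -0.1414  0.032 ]]
catch [[ 0.392  -0.1486  0.036 ]]
```

View pics/fit.png

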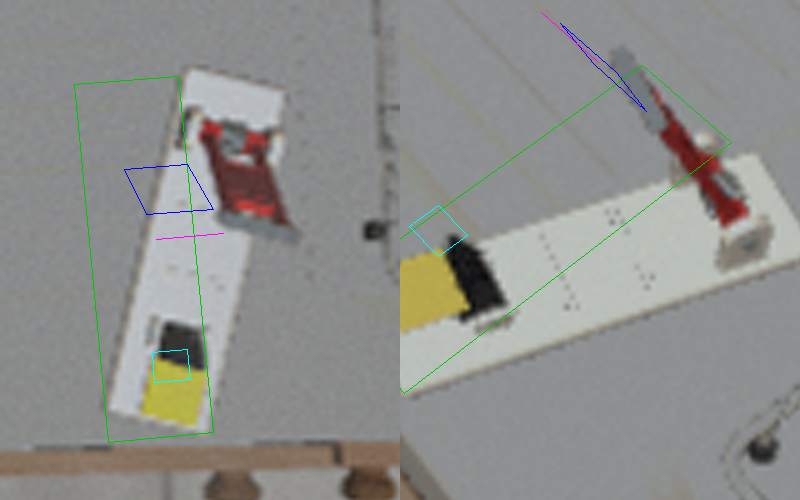

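The threshold fit failed. I'll fit the base corners read off the crops instead: in top, (327,185), (347,190), (331,258) and (311,254).

Run:
```python
from h import *
from scipy.optimize import least_squares
C=[(-95,-28,12),(-95,28,12),(95,28,12),(95,-28,12)]
t=np.array([(327.2,185.2),(346.6,190.2),(331.2,258.2),(311.2,253.6)])
s=np.array([(330.6,245.6)])
f=lambda p:np.r_[(proj("top",T(p,C))-t).ravel(),(proj("scene",T(p,C[:1]))-s).ravel()]
f1=lambda p:f(p)[:8]
for g in(f1,f):
    r=least_squares(g,[.47,-.19,2.9],x_scale=[.1,.1,1]); print(r.x.round(4),f(r.x).round(1))
p=r.x
np.save("p.npy",p)
out=[]
for c,(x,y) in(("top",(330,222)),("scene",(295,265))):
    im=cv2.imread(f"pics/{c}.png"); im=cv2.resize(im,None,fx=5,fy=5,interpolation=cv2.INTER_CUBIC)
    L=lambda P,col:cv2.polylines(im,[((proj(c,T(p,P))+.5)*5).round().astype(np.int32)],True,col,1)
    L([(x_,y_,12) for x_,y_ in((-95,-28),(95,-28),(95,28),(-95,28))],(0,200,0))
    L([arm(1.1,r,y_,3) for r,y_ in((38,-16),(90,-16),(90,16),(38,16))],(255,0,0))
    L([arm(1.1,110,-16,0),arm(1.1,110,16,0)],(255,0,255))
    L([(47,-9,57),(47,9,57),(62,9,57),(62,-9,57)],(255,255,0))
    out.append(im[(y-50)*5:(y+50)*5,(x-40)*5:(x+40)*5])
cv2.imwrite("pics/fit2.png",np.hstack(out))
for n,P in dict(plate=arm(1.1,65,0,3),hinge=(-60,0,32),catch=(50,0,36),plate0=arm(0,65,0,3)).items(): print(n,T(p,P).round(4))
```

```text
[ 0.4451 -0.1749  2.8805] [-0.2 -0.7  0.5 -0.6  0.1  0.9 -0.4  0.4 -1.3 -2.3]
[ 0.4449 -0.1761  2.8683] [ 0.6 -0.6  1.4 -0.3  0.1  0.9 -0.3  0.2 -0.6 -1.5]
plate [[ 0.4769 -0.1851  0.0913]]
hinge [[ 0.5027 -0.1923  0.032 ]]
catch [[ 0.3968 -0.1626  0.036 ]]
plate0 [[ 0.4401 -0.1747  0.035 ]]
```

View pics/fit2.png

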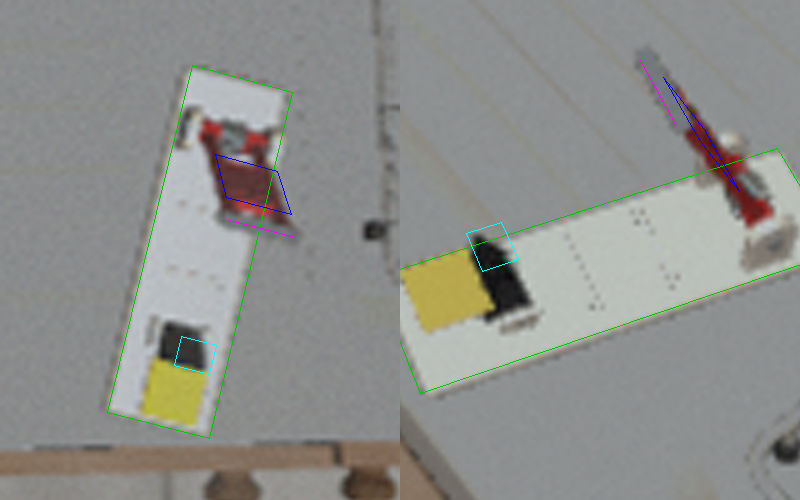

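The overlay matches the base edges. The elevated parts are about 1–2 px off, roughly 3 mm, which is acceptable. The arm's upper face looks away from the robot, so the shut fingers have to go in behind it and pull along the arc. Next I compute the waypoints.

Run:
```python
from h import *
p=np.array([.445,-.1735,2.873]); np.save("p.npy",p)
o=bot.get_obs(); e=np.array(o["eef_pos"])
def tcp(P): return (T(p,np.array(P)+[-11,0,14])[0]*1000)
app=tcp(np.array(arm(1.1,75,0,3))+[-18,0,0]); 
print("start",(e*1000).round(), "d above",(app-e*1000).round(), app.round())
prev=app
for a in np.r_[1.1,np.arange(1.0,-.05,-.1),-.05,-.1]:
    w=tcp(arm(a,75,0,3)); print(round(a,2),(w-app).round(1),w.round(1))
from scipy.spatial.transform import Rotation as R
q=np.array(o["tool_rot"]); print(R.from_quat(q[[1,2,3,0]]).as_matrix().round(3))
```

```text
start [ 247. -628.  245.] d above [ 253.  439. -131.] [ 501. -189.  114.]
1.1 [-17.4   4.8   0. ] [ 483.2 -184.   114.2]
1.0 [-23.8   6.5  -3.5] [ 476.8 -182.3  110.7]
0.9 [-29.8   8.2  -7.6] [ 470.8 -180.6  106.6]
0.8 [-35.4   9.8 -12.3] [ 465.1 -179.   101.9]
0.7 [-40.6  11.2 -17.6] [ 460.  -177.6   96.6]
0.6 [-45.2  12.4 -23.4] [ 455.4 -176.4   90.8]
0.5 [-49.2  13.5 -29.6] [ 451.4 -175.3   84.6]
0.4 [-52.6  14.5 -36.2] [ 448.  -174.3   78. ]
0.3 [-55.4  15.2 -43.2] [ 445.2 -173.6   71. ]
0.2 [-57.4  15.8 -50.4] [ 443.2 -173.    63.8]
0.1 [-58.8  16.2 -57.7] [ 441.8 -172.6   56.5]
0.0 [-59.4  16.4 -65.2] [ 441.1 -172.4   49. ]
-0.05 [-59.5  16.4 -69. ] [ 441.1 -172.4   45.2]
-0.1 [-59.4  16.3 -72.7] [ 441.2 -172.5   41.5]
[[ 0.931  0.366 -0.   ]
 [ 0.366 -0.931  0.   ]
 [ 0.    -0.    -1.   ]]
```

drive_tool(commands=[{"hand": 0,"translation": [32,55,0],"angular": [0,0,-0.08]},{"hand": 0,"translation": [64,110,0],"angular": [0,0,-0.16]},{"hand": 0,"translation": [96,165,0],"angular": [0,0,-0.24]},{"hand": 0,"translation": [128,220,0],"angular": [0,0,-0.32]},{"hand": 0,"translation": [160,275,0],"angular": [0,0,-0.4]},{"hand": 0,"translation": [190,330,0],"angular": [0,0,-0.48]},{"hand": 0,"translation": [222,385,0],"angular": [0,0,-0.56]},{"hand": 0,"translation": [253,439,0],"angular": [0,0,-0.645]},{"hand": 0,"translation": [253,439,0],"angular": [0,0,-0.645]},{"hand": 0,"translation": [253,439,0],"angular": [0,0,-0.645]},{"hand": 0,"translation": [253,439,0],"angular": [0,0,-0.645]}], force=40)

```text
t: 1.88
eef_pos: [0.4992, -0.1911, 0.2453]
tool_rot: [0.0, 0.991, -0.136, -0.0]
contact_force: [0.4, 0.0, 0.1]
gripper_width: 0.002
grasp_force: 0.0
```

drive_tool(commands=[{"hand": 0,"translation": [1,2,-40],"angular": [0,0,0]},{"hand": 0,"translation": [1,2,-80],"angular": [0,0,0]},{"hand": 0,"translation": [1,2,-110],"angular": [0,0,0]},{"hand": 0,"translation": [1,2,-131],"angular": [0,0,0]},{"hand": 0,"translation": [1,2,-131],"angular": [0,0,0]},{"hand": 0,"translation": [1,2,-131],"angular": [0,0,0]}])

```text
t: 2.62
eef_pos: [0.5013, -0.1883, 0.1152]
tool_rot: [0.0, 0.991, -0.135, 0.001]
contact_force: [0.2, -0.3, 0.4]
gripper_width: -0.002
grasp_force: 0.0
```

Run:
```python
from h import *
o=bot.get_obs();print(o["eef_pos"],o["contact_force"])
out=[]
for c,(x,y) in(("top",(330,222)),("scene",(300,250))):
    im=bot.read_camera(c)[:,:,::-1].copy(); im=cv2.resize(im,None,fx=5,fy=5,interpolation=cv2.INTER_CUBIC)
    out.append(im[(y-55)*5:(y+55)*5,(x-40)*5:(x+40)*5])
cv2.imwrite("pics/a1.png",np.hstack(out))
```

```text
[ 0.50131077 -0.18829042  0.11515706] [ 0.17791047 -0.27583265  0.44762238]
```

View pics/a1.png

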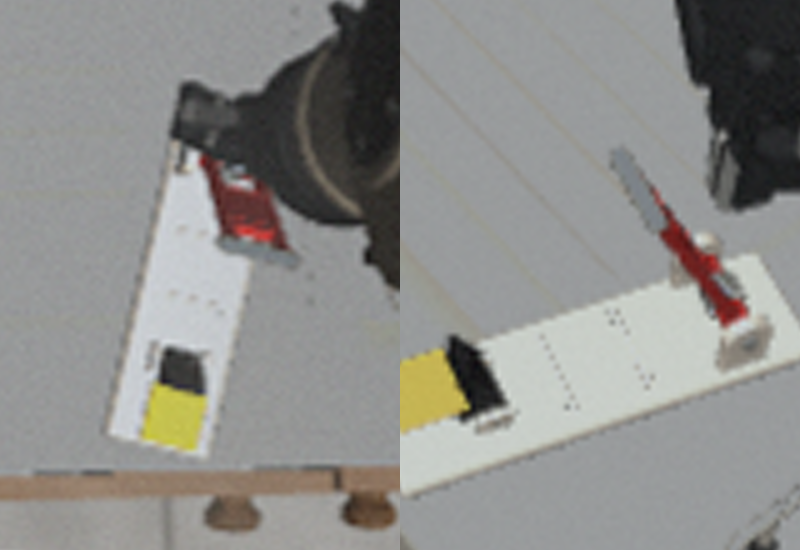

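The fingertips are behind the arm (scene crop, about (735,205)), with clear space in front of the plate. Pulling along the arc now.

drive_tool(commands=[{"hand": 0,"translation": [-9,3,-1],"angular": [0,0,0]},{"hand": 0,"translation": [-17.5,5,-1],"angular": [0,0,0]},{"hand": 0,"translation": [-24,6.5,-4],"angular": [0,0,0]},{"hand": 0,"translation": [-30,8,-8],"angular": [0,0,0]},{"hand": 0,"translation": [-35.5,10,-13],"angular": [0,0,0]},{"hand": 0,"translation": [-40.5,11,-18],"angular": [0,0,0]},{"hand": 0,"translation": [-45,12.5,-24],"angular": [0,0,0]},{"hand": 0,"translation": [-45,12.5,-24],"angular": [0,0,0]}])

```text
t: 3.72
eef_pos: [0.4554, -0.1745, 0.0899]
tool_rot: [-0.0, 0.991, -0.135, -0.001]
contact_force: [0.6, 0.6, 5.4]
gripper_width: -0.002
grasp_force: 2.3
```

Run:
```python
from h import *
o=bot.get_obs();print(o["eef_pos"],o["contact_force"],o["torque"])
out=[]
for c,(x,y) in(("top",(330,222)),("scene",(300,250))):
    im=bot.read_camera(c)[:,:,::-1].copy(); im=cv2.resize(im,None,fx=5,fy=5,interpolation=cv2.INTER_CUBIC)
    out.append(im[(y-55)*5:(y+55)*5,(x-40)*5:(x+40)*5])
cv2.imwrite("pics/a2.png",np.hstack(out))
```

```text
[ 0.45544139 -0.17454164  0.08992722] [0.6320385  0.55326983 5.38984323] [-0.00314287 -0.04716902 -0.02851866]
```

View pics/a2.png

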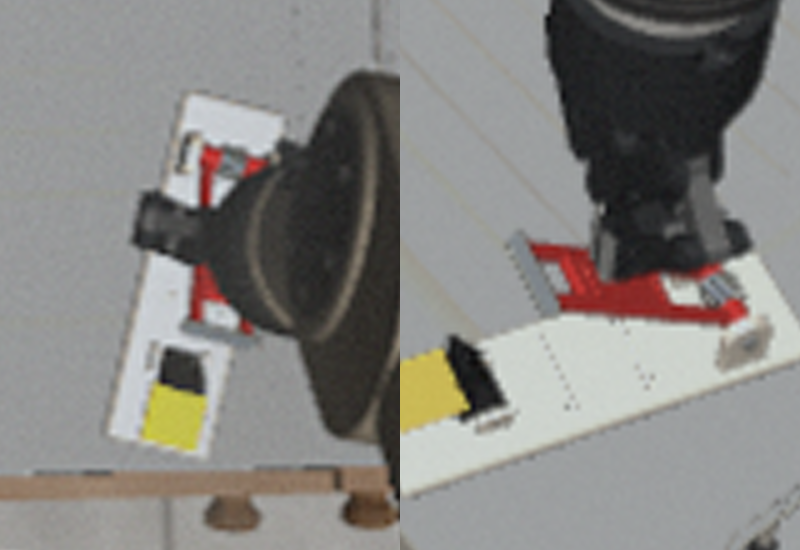

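The fingers are on the plate, with the bar at about (530,275) in the scene crop and a steady 5.4 N. Continuing down.

drive_tool(commands=[{"hand": 0,"translation": [-4,1,-6],"angular": [0,0,0]},{"hand": 0,"translation": [-7.5,2,-13],"angular": [0,0,0]},{"hand": 0,"translation": [-10,3,-20],"angular": [0,0,0]},{"hand": 0,"translation": [-12,3.5,-27],"angular": [0,0,0]},{"hand": 0,"translation": [-13.5,4,-34],"angular": [0,0,0]},{"hand": 0,"translation": [-14,4,-41],"angular": [0,0,0]},{"hand": 0,"translation": [-14,4,-45],"angular": [0,0,0]},{"hand": 0,"translation": [-14,4,-45],"angular": [0,0,0]}])

```text
t: 4.82
eef_pos: [0.4418, -0.1709, 0.0453]
tool_rot: [0.0, 0.991, -0.135, -0.0]
contact_force: [-1.0, 0.1, 7.7]
gripper_width: 0.002
grasp_force: 3.6
```

drive_tool(commands=[{"hand": 0,"translation": [0,0,-1],"angular": [0,0,0]},{"hand": 0,"translation": [0,0,-2],"angular": [0,0,0]},{"hand": 0,"translation": [0,0,-2],"angular": [0,0,0]},{"hand": 0,"translation": [0,0,-2],"angular": [0,0,0]}])

```text
t: 5.32
eef_pos: [0.4418, -0.1709, 0.0435]
tool_rot: [0.0, 0.991, -0.135, -0.0]
contact_force: [-1.4, 0.2, 6.6]
gripper_width: 0.001
grasp_force: 3.7
```

Run:
```python
from h import *
out=[]
for c,(x,y) in(("top",(330,222)),("scene",(300,250))):
    im=bot.read_camera(c)[:,:,::-1].copy(); im=cv2.resize(im,None,fx=5,fy=5,interpolation=cv2.INTER_CUBIC)
    out.append(im[(y-55)*5:(y+55)*5,(x-40)*5:(x+40)*5])
cv2.imwrite("pics/a3.png",np.hstack(out))
```

```text
(no output)
```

View pics/a3.png

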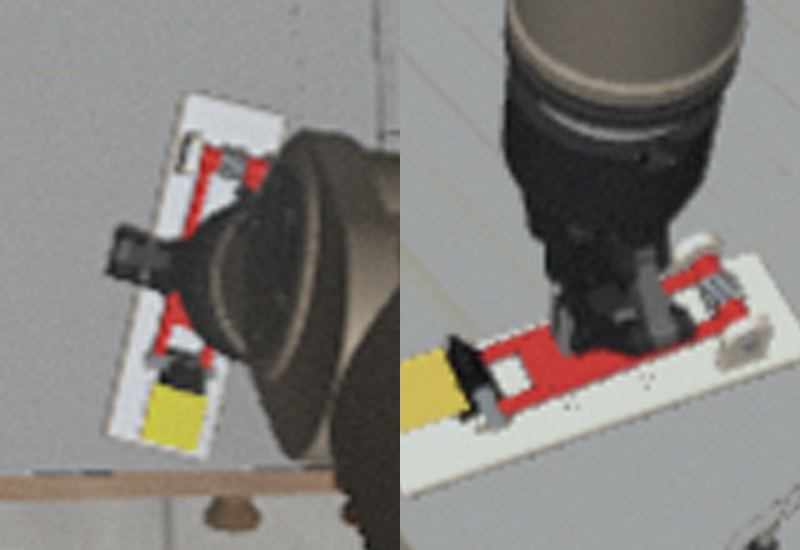

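The bar lies under the black hook at about (490,400) in the scene crop. Easing up a few mm to test whether the catch holds.

drive_tool(commands=[{"hand": 0,"translation": [0,0,0],"angular": [0,0,0]},{"hand": 0,"translation": [0,0,2],"angular": [0,0,0]},{"hand": 0,"translation": [0,0,4],"angular": [0,0,0]},{"hand": 0,"translation": [0,0,6],"angular": [0,0,0]},{"hand": 0,"translation": [0,0,8],"angular": [0,0,0]},{"hand": 0,"translation": [0,0,8],"angular": [0,0,0]},{"hand": 0,"translation": [0,0,8],"angular": [0,0,0]}])

```text
t: 6.3
eef_pos: [0.4417, -0.1706, 0.051]
tool_rot: [-0.0, 0.991, -0.135, -0.0]
contact_force: [-0.7, -0.4, 0.3]
gripper_width: -0.001
grasp_force: 0.0
```

Contact force has dropped to zero at tip height 37 mm, so the catch is holding the arm. Lifting clear.

drive_tool(commands=[{"hand": 0,"translation": [0,0,10],"angular": [0,0,0]},{"hand": 0,"translation": [0,0,30],"angular": [0,0,0]},{"hand": 0,"translation": [0,0,60],"angular": [0,0,0]},{"hand": 0,"translation": [0,0,100],"angular": [0,0,0]},{"hand": 0,"translation": [0,0,150],"angular": [0,0,0]},{"hand": 0,"translation": [0,0,190],"angular": [0,0,0]},{"hand": 0,"translation": [0,0,190],"angular": [0,0,0]},{"hand": 0,"translation": [0,0,190],"angular": [0,0,0]}])

```text
t: 7.3
eef_pos: [0.4416, -0.1705, 0.2412]
tool_rot: [0.0, 0.991, -0.135, -0.0]
contact_force: [0.3, -0.0, -0.3]
gripper_width: 0.002
grasp_force: 0.0
```

Run:
```python
from h import *
cv2.imwrite("pics/end.png",bot.read_camera("scene")[:,:,::-1])
```

```text
(no output)
```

View pics/end.png

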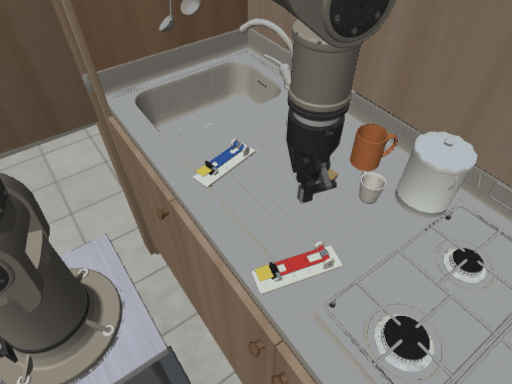

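The red arm lies level under its catch at about (300,265), the blue trap at (225,163) is still set, and the gripper is clear.

```bash
python3 -c "
from station import bot
print(bot.hand_in())"
```

```text
the job is handed in; nothing more can be done
None
```

The red trap is set with its arm held level under the catch, the blue trap is still set, the gripper is clear, and the job was handed in after about 7.4 s; the hand-in returned no verdict.

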